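# Ready the honing steel over the sink

## Task

Draw the honing steel (the tool with the round handle, the disc guard and the hanging ring) out of the knife block by its handle, and hold it out level over the sink, rod and guard wholly above the basin, short of the tap, and all of it at least 15 cm higher than the worktop, so that a knife can be honed on it and the filings fall into the sink. Leave the two knives in the block and the things lying about where they are. Finish while still holding the steel there by its handle, motionless, touching nothing else.

Things in the scene. Friction and masses are not known exactly. Their poses are not given: they have to be found in the camera images.
- honing_steel: Honing steel, about 160 g, balance point at z = 8 mm, stands loosely in one of the block's 3 slots. Origin: on the axis under the guard; +z to the handle end, leaning 40 deg from vertical to the block's front. Guard disc 36 mm wide, z 0 to 6 mm; round black handle 25 mm thick, z 6 to 98; thin ring to 117; bare rod 12 mm thick, z 0 to -140, all of it in the slot: draw it out along the axis.
- steel_tip (a point): the free end of the rod, on its axis (origin of the steel plus 140 mm towards its -z)
- steel_guard (a point): the root of the rod, on the axis at the rod's side of the guard (same point as the steel's origin)
- steel_grip (a point): middle of the steel's round handle, on its axis, 52 mm from the origin towards +z: a good place to grip. In the block it is about 180 mm above the worktop, with some 35 to 45 mm free on each side of the handle before a knife's handle
- knife_block: Pale wooden knife block, fixed: slanting block 60 x 190 x 145 mm on a foot. Origin on the worktop under it; -x is its front (to the robot, give or take its yaw). Three slots, 21 x 17 mm, at y = -60, 0, 60 mm; their way out points along (-0.643, 0, 0.766) of this frame. Slanting top face: centre at (-33, 0, 143) mm, its rear edge 163 mm high.
- knife_a: kitchen knife with a flat-sided black handle 23 x 16 mm, 85 mm long, with a steel bolster below it and no guard disc or ring; origin at the underside of its bolster, +z along its handle; stands in one of the other slots
- knife_b: like knife_a with a shorter handle of 70 mm
- sink_point (a point): fixed point over the sink basin, at worktop level, towards its near left part; axes as the world's. The white sink's opening reaches from it about 110 mm to the robot (-x), 220 mm to the wall (+x), 140 mm to the left (+y) and 310 mm to the right (-y). The tap's spout hangs over the far edge, from about 160 mm beyond it in x
- red_onion: red onion, 65 mm wide, 74 mm high, on the worktop; origin at the centre of its underside
- garlic: garlic bulb, 54 mm, on the worktop; origin at the centre of its underside
- tumbler: plastic tumbler standing upright, 72 mm wide, 122 mm high; origin at the centre of its underside
- lime: lime, 53 mm, on the worktop; origin at the centre of its underside
- potato: potato, 60 x 74 x 46 mm, on the worktop; origin at the centre of its underside

How it is judged:
By the outcome, as a careful person would: the job done as asked, in the order asked, and still so for the second after the job is handed in, while the arm keeps its last pose, push and grip.
It also fails if it takes over 35 s, if anything falls off the work surface, if the arm or the gripper's body presses on something with over 40 N, if the wrist force passes 120 N, or if a joint passes its speed limit or range.

## Robot

A 6-joint arm with a two-finger parallel gripper is mounted at the origin on a cart in front of the work surface, level with it; the furniture and walls round the work are solid. World frame = base frame: x ahead of the robot, y to its left, z up, the work surface at z = 0. Lengths are in m, angles in rad, forces in N, time in s.
With the tool pointing down it reaches from about 0.35 to 0.85 m from the base axis. Payload 8.1 kg.
Tool frame: the origin (TCP) lies on the mounting face of the last link; the fingertips stand 186 mm ahead of it and the grasp point (between the pads) lies 167 mm ahead of it (robot.finger_overhang is the distance from the TCP to the fingertips, in m); z points along the fingers, y is the line along which they close (so a half turn about z gives the same grasp; the last joint's range is limited). The gripper opens to 93 mm and grips with 3 to 60 N. Pads are 15 mm wide; open, the fingers measure 128 mm over their backs; the gripper's body (75 mm by 188 mm) begins 65 mm behind the grasp point.
Start: joints at [-1.297, 0.13, 1.488, -0, 1.523, -0.085], TCP at [0.211, -0.562, 0.405] pointing down, gripper open.
Joint ranges: [-2.96, 2.96], [-0.89, 2.26], [0.02, 2.5], [-1.34, 4.48], [0, 2.73], [-2.66, 2.66]. Speed limits (rad/s): [2.39, 2.39, 2.79, 3.14, 3.14, 3.14].

## Interface

Orientations are given as a rotation vector (axis times angle).
In Python, from plant import readout, read_camera, get_calibration, job, robot gives the robot as it stands.
- The arm moves only by the shell command python3 -m handwheel 'ROWS' [FORCE]. ROWS is JSON, a list of rows, each a list of 5 numbers: the shift along the world's x, y, z in cm, then the turn about the world's z in rad, then the closure, from 0 (fully open) to 1 (shut). In form: [[tx, ty, tz, spin, gripper], ...]. A call has 1 to 10 rows; each row shifts and turns the commanded pose from where the row before left it; what a row does not reach is not made up. A row lasts 1/8 s, in which the tool goes at most 62.5 mm and 10.7 degrees, less where a joint would pass 70% of its speed; a pose out of reach is approached as far as the arm can. A call is refused whole if a number of a shift passes 6.25 or a number of a turn 0.188, either way. A call with a gripper value outside its range is refused whole. The fingers move at their own pace and stop on an object; FORCE is the grip in N (left out, the last holds). Time passes only in rows, so rows that do not move let the fingers close. It gives the time, the measured TCP pose, the force, the opening and the grip force at its end, in the units of the state.
- readout.read_state(): the state, without advancing time (a new reading comes with each control period).
- read_camera(name): name is "scene" or "side" or "wrist"; returns the picture (480x640x3 uint8, red, green, blue); there is no depth.
- get_calibration(name): a dict with "fovy" (degrees; the focal length in pixels is half the picture's height over the tangent of half this angle, whatever the lens; pixels are square), "cx", "cy" (the principal point, pixels), "pose" (4x4, takes a point from camera to world coordinates). Camera axes: x right, y down, z forward; pixel columns grow to the right and rows downward; lengths in m; the calibration is good to about 2 mm. A picture is of the moment at which its call begins: read the wrist's pose just before it. get_calibration takes no time and is no camera call; for the wrist camera it gives the pose at the moment of the call.
- job.close_job(): hands the job in; it is judged then, once.
The state is a dict: "t": time; "q": joint angles; "dq": joint speeds; "joint_torque": joint torques, N m; "tool_pos": TCP position; "orientation": TCP orientation; "force": force on the tool from outside, world axes, zero at the start; "wrist_torque": the same for the moment, N m; "opening": finger opening in m; "gripper_force": force on a finger pad.
Only numpy, scipy, OpenCV 4.12 (cv2) and the standard library are available. Lean on these libraries where they do the work, as an engineer would, in place of code of your own. Each camera call takes 0.05 s, during which the arm holds its last target. There are 200 camera calls.

## Working session

There is one attempt and no reset: what is moved stays moved. The work goes in short steps, Python scripts to look and compute and a shell command to move; the robot and the scene stay as the last step left them, time stands still between calls to the robot, and variables do not carry over. Pictures are saved under pics/ and viewed, at most 10 in all, crops included, and the job is handed in when it is done.

```bash
mkdir -p pics; ls; python3 - <<'E'
from plant import readout, read_camera, get_calibration
import cv2, numpy as np
print(readout.read_state())
for n in("scene","side"):
    c=get_calibration(n); print(n,c)
    im=read_camera(n); cv2.imwrite(f"pics/{n}0.png",im[:,:,::-1]); np.save(f"{n}0.npy",im)
E
```

```text
pics
{'t': 0.0, 'q': array([-1.29741206e+00,  1.31141566e-01,  1.48929907e+00, -1.85492542e-05,
        1.52300404e+00, -8.53647148e-02]), 'dq': array([-8.90093902e-04,  5.81529178e-04, -9.03532182e-04,  5.67050114e-04,
        1.46503793e-03,  5.01484564e-05]), 'joint_torque': array([-1.55090660e-03, -5.59846616e+01, -4.91763675e+01,  7.65927136e-02,
        3.58500460e-02, -1.20536365e-04]), 'tool_pos': array([ 0.21063474, -0.56155784,  0.40368798]), 'orientation': array([-3.08937451e+00, -5.60177274e-01,  3.01881515e-04]), 'force': array([-1.05119513, -1.32189675, -0.74645365]), 'wrist_torque': array([ 0.00030753,  0.02248693, -0.00228817]), 'gripper_force': 0.0, 'opening': 0.09313344514636279}
scene {'fovy': 52.20620830178142, 'cx': 315.6090309506943, 'cy': 244.77400445701977, 'pose': array([[-0.77871485, -0.28490426,  0.55895684, -0.18891876],
       [-0.62694002,  0.32009633, -0.71027076,  0.91199234],
       [ 0.02343913, -0.9035308 , -0.42788165,  0.71309516],
       [ 0.        ,  0.        ,  0.        ,  1.        ]])}
side {'fovy': 49.18379129821316, 'cx': 321.10775196561724, 'cy': 238.82732848139864, 'pose': array([[-0.99847411, -0.02282932,  0.05028197,  0.51007305],
       [-0.05302985,  0.65039208, -0.75774532,  0.81710151],
       [-0.01540418, -0.75925553, -0.65061029,  0.89770398],
       [ 0.        ,  0.        ,  0.        ,  1.        ]])}
```

View pics/scene0.png

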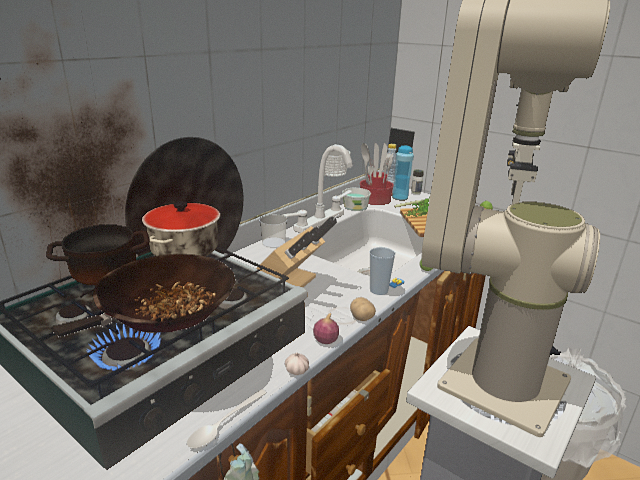

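View pics/side0.png

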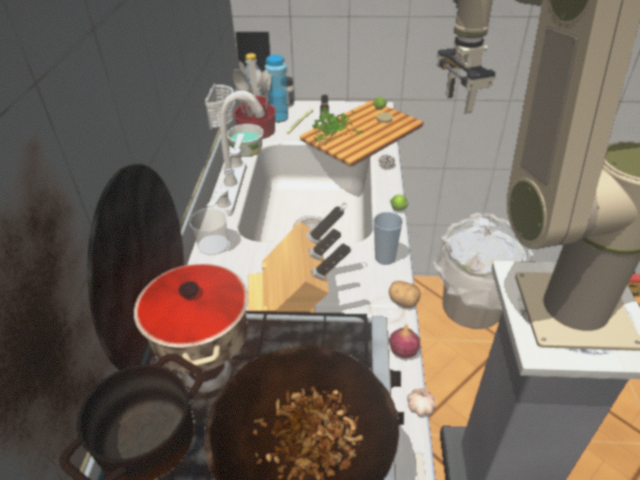

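The scene view shows the block between stove and sink, with its handles towards the robot. In the side view there are three handles, at about (327,221), (326,241) and (332,260), and a possible ring near (345,205). I'll enlarge that area.

```bash
python3 - <<'E'
import cv2,numpy as np
a=np.load("side0.npy")[185:315,240:400];b=np.load("scene0.npy")[195:315,235:395]
f=lambda i:cv2.resize(i,None,fx=5,fy=5,interpolation=cv2.INTER_CUBIC)[:,:,::-1]
o=np.vstack([f(a)[:300+100],f(b)[50:250]]) 
cv2.imwrite("pics/crop.png",o)
E
```

```text
(no output)
```

View pics/crop.png

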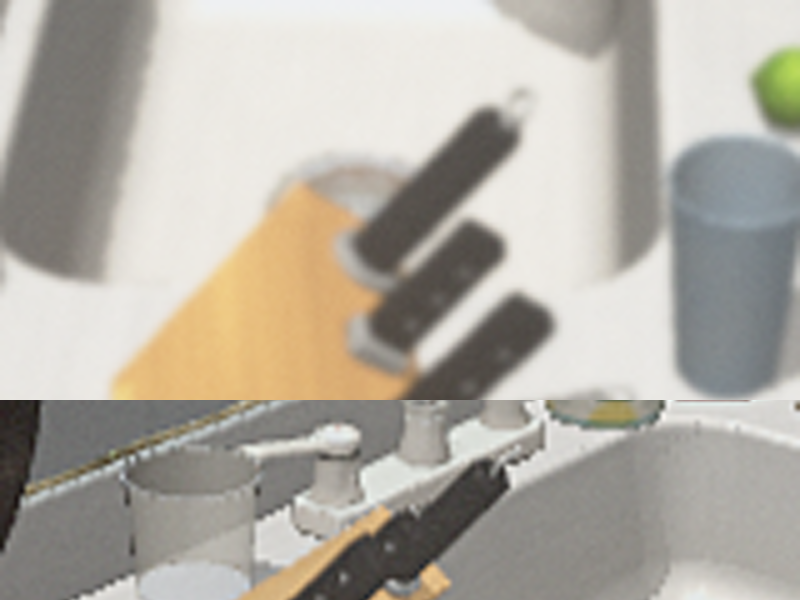

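The crop shows the steel in the slot nearest the sink (−y): it has the ring, and no rivets. In the side view its handle runs from about (316,237) to (341,211). In the scene view its top end is at about (334,220).

```bash
cat > h.py <<'E'
import numpy as np
from plant import get_calibration
def ray(c,u,v):
    f=240/np.tan(np.radians(c["fovy"])/2); P=c["pose"]
    d=P[:3,:3]@np.array([(u-c["cx"])/f,(v-c["cy"])/f,1]); return P[:3,3],d/np.linalg.norm(d)
def plane(c,u,v,z):
    o,d=ray(c,u,v); return o+d*(z-o[2])/d[2]
def proj(c,p):
    f=240/np.tan(np.radians(c["fovy"])/2); P=c["pose"]; q=P[:3,:3].T@(np.asarray(p)-P[:3,3])
    return np.array([c["cx"]+f*q[0]/q[2],c["cy"]+f*q[1]/q[2]])
def tri(rs):
    A=sum(np.eye(3)-np.outer(d,d) for o,d in rs); b=sum((np.eye(3)-np.outer(d,d))@o for o,d in rs)
    return np.linalg.solve(A,b)
E
python3 - <<'E'
from h import *
from scipy.optimize import least_squares
np.set_printoptions(precision=4,suppress=True)
S,K=get_calibration("side"),get_calibration("scene")
print("top",tri([ray(S,340.6,210.6),ray(K,334,220)]))
def ax(y): return np.array([-.643*np.cos(y),-.643*np.sin(y),.766])
# origin height known: grip (52 mm) at z~0.180
def r(p):
    o=np.array([p[0],p[1],p[2]]);a=ax(p[3])
    return np.r_[proj(S,o+.006*a)-[316.2,236.6],proj(S,o+.098*a)-[340.6,210.6],proj(K,o+.098*a)-[334,220],(o[2]+.052*.766-.18)*300]
s=least_squares(r,[.6,.1,.14,0]);print(s.x,s.fun,"grip",s.x[:3]+.052*ax(s.x[3]))
for n,u,v,z in[("sink robot side",370,190,0),("sink far",300,143,0),("sink wall",245,200,0),("sink left",258,242,0),("tumbler base",385,262,0),("tumbler top",388,222,.122),("lime",399,206,.02),("potato",405,296,.02),("onion",405,343,.035)]:
    print(n,plane(S,u,v,z))
E
```

```text
top [ 0.5264 -0.0746  0.2122]
[ 0.5865 -0.0674  0.1395  0.0639] [-1.3687  0.0037  1.1971  0.3036  0.3048 -0.4232 -0.1891] grip [ 0.5531 -0.0695  0.1794]
sink robot side [ 0.4472 -0.4541  0.    ]
sink far [ 0.6763 -0.7184  0.    ]
sink wall [ 0.8085 -0.393   0.    ]
sink left [ 0.7441 -0.2099 -0.    ]
tumbler base [ 0.4154 -0.1453  0.    ]
tumbler top [ 0.4158 -0.1527  0.122 ]
lime [ 0.37  -0.352  0.02 ]
potato [ 0.3766 -0.0123  0.02  ]
onion [0.3877 0.1335 0.035 ]
```

```bash
python3 -m handwheel '[[2.8,4,0.6,-0.03,0.5],[2.8,4,0.6,-0.03,0.5],[2.8,4,0.6,-0.03,0.5],[2.8,4,0.6,-0.03,0.5],[2.8,4,0.6,-0.03,0.5],[2.8,4,0.6,-0.03,0.5],[2.8,4,0.6,-0.03,0.5],[2.8,4,0.6,-0.03,0.5],[2.8,4,0.6,-0.03,0.5],[2.8,4,0.6,-0.02,0.5]]' 40
python3 -m handwheel '[[2,4,0,0,0.5],[2,4,0,0,0.5],[0,0,0,0,0.5],[0,0,0,0,0.5]]'
python3 - <<'E'
from h import *
from plant import readout, read_camera
import cv2
from scipy.spatial.transform import Rotation as R
c=get_calibration("wrist");im=read_camera("wrist");s=readout.read_state()
print(s["tool_pos"],R.from_rotvec(s["orientation"]).as_matrix(),s["opening"],s["q"],s["force"]);print(c)
cv2.imwrite("pics/w1.png",im[:,:,::-1]);np.save("w1.npy",im);np.save("w1pose.npy",c["pose"])
E
```

```text
t: 1.35
tool_pos: [0.4913, -0.1603, 0.4646]
orientation: [-3.14, -0.107, 0.001]
force: [0.4, -0.6, -0.1]
opening: 0.0468
gripper_force: 0.0
t: 1.85
tool_pos: [0.5305, -0.082, 0.4643]
orientation: [3.14, 0.109, -0.002]
force: [-0.3, -0.1, -0.3]
opening: 0.0466
gripper_force: 0.0
[ 0.53041246 -0.08246731  0.46441514] [[ 9.97663645e-01  6.83131997e-02 -7.46476809e-04]
 [ 6.83130208e-02 -9.97663902e-01 -2.62526055e-04]
 [-7.62666962e-04  2.10918615e-04 -9.99999687e-01]] 0.04635061981754553 [-2.49613527e-01 -5.82651633e-02  1.57355134e+00 -4.39484718e-04
  1.62696496e+00  1.25279191e+00] [-0.57514403 -0.59384255  0.010579  ]
{'fovy': 63.24150973065777, 'cx': 326.07249501599136, 'cy': 245.2855217408123, 'pose': array([[ 6.76361196e-02, -9.66839242e-01, -2.46266595e-01,
         5.99142959e-01],
       [-9.97710019e-01, -6.56106570e-02, -1.64304717e-02,
        -7.65220838e-02],
       [-2.72088262e-04,  2.46813942e-01, -9.69062848e-01,
         4.43579836e-01],
       [ 0.00000000e+00,  0.00000000e+00,  0.00000000e+00,
         1.00000000e+00]])}
```

View pics/w1.png

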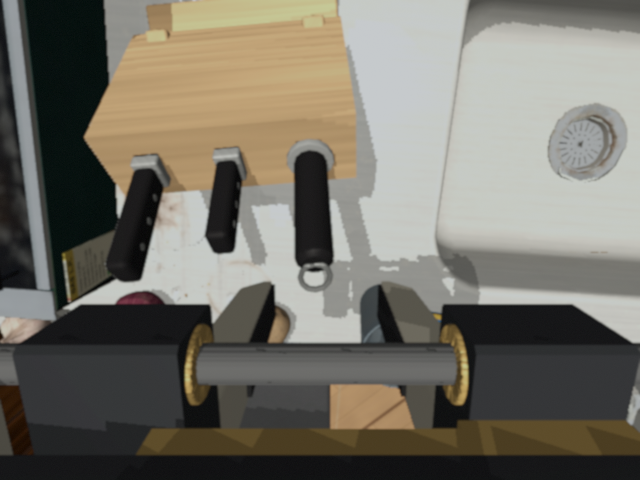

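Wrist view: the steel is the right-hand handle, with its guard at about (310,153), handle end at about (315,262) and ring at (315,276). The sink rim's left edge is near column 440–465, its robot-side edge is near row 250, and the drain is at (588,143).

```bash
python3 - <<'E'
from h import *
import cv2
from scipy.optimize import least_squares
np.set_printoptions(precision=4,suppress=True)
im=np.load("w1.npy");c=get_calibration("wrist");c["pose"]=np.load("w1pose.npy")
S,K=get_calibration("side"),get_calibration("scene")
m=(im.max(2)<60).astype(np.uint8);m[275:]=0;m[:,:280]=0;m[:,345:]=0
n,l,st,ce=cv2.connectedComponentsWithStats(m);k=1+st[1:,4].argmax();print(st[k])
ys,xs=np.where(l==k)
mid=[(y,xs[ys==y].mean(),np.ptp(xs[ys==y])+1) for y in range(ys.min(),ys.max()+1,12)];print(np.array(mid))
p=np.polyfit(ys,xs,1);yt,yb=ys.min(),ys.max()
cols=lambda y:np.polyval(p,y)
print("end",cols(yb),yb,"base",cols(yt),yt)
def ax(y): return np.array([-.643*np.cos(y),-.643*np.sin(y),.766])
u=np.array([cols(yb),yb-4]); ub=np.array([cols(yt),yt+2])
print("tri end wrist+scene+side",tri([ray(c,*u),ray(K,334,220),ray(S,340.6,210.6)]))
def r(q):
    o=q[:3];a=ax(q[3])
    return np.r_[proj(c,o+.098*a)-u,proj(c,o+.006*a)-ub,(proj(S,o+.006*a)-[316.2,236.6])/2,(proj(S,o+.098*a)-[340.6,210.6])/2,(proj(K,o+.098*a)-[334,220])/2,(o[2]+.052*.766-.18)*300]
s=least_squares(r,[.6,-.07,.14,0]);print(s.x,s.fun,"grip",s.x[:3]+.052*ax(s.x[3]))
for n,a,b in[("left",462,60),("left",443,200),("robotside",540,258),("drain",588,143)]:print(n,plane(c,a,b,0))
# block top face right corners: rear (340,15) z .163 ; front-ish (357,178) z .124
for a,b,z in[(138,18,.163),(343,15,.163),(357,178,.124),(87,135,.124)]:print(plane(c,a,b,z))
E
```

```text
[ 295  151   38  116 3718]
[[151.  309.5   4. ]
 [163.  310.   31. ]
 [175.  310.5  32. ]
 [187.  311.   33. ]
 [199.  311.5  34. ]
 [211.  311.5  34. ]
 [223.  312.   35. ]
 [235.  313.   35. ]
 [247.  313.5  36. ]
 [259.  313.5  36. ]]
end 313.98744060349225 266 base 309.69628610130815 151
tri end wrist+scene+side [ 0.5273 -0.0745  0.2118]
[ 0.5949 -0.0644  0.1439  0.1449] [-0.2676 -2.0724  0.1767  3.2068 -2.6397 -0.4073 -1.4688 -1.0078 -0.905
 -1.5019  1.1218] grip [ 0.5618 -0.0693  0.1837]
left [ 0.6959 -0.2125  0.    ]
left [ 0.5486 -0.2135  0.    ]
robotside [ 0.4881 -0.3378  0.    ]
drain [ 0.6218 -0.3638  0.    ]
[0.671  0.0504 0.163 ]
[ 0.6817 -0.0818  0.163 ]
[ 0.5758 -0.1031  0.124 ]
[0.5948 0.1124 0.124 ]
```

```bash
python3 - <<'E'
from h import *
import cv2
np.set_printoptions(precision=4,suppress=True)
im=np.load("w1.npy");c=get_calibration("wrist");c["pose"]=np.load("w1pose.npy")
for g in(.176,.180,.184):
    o=g-.052*.766
    e=plane(c,313.9,263,o+.098*.766);b=plane(c,309.8,154,o+.006*.766);d=b-e
    print(g,e,b,np.linalg.norm(d),"yaw",np.arctan2(d[1],d[0]),"lean",np.degrees(np.arctan2(np.hypot(*d[:2]),-d[2])),"grip",(e+b)/2)
cv2.imwrite("pics/w1c.png",cv2.resize(im[90:210,75:365],None,fx=2.7,fy=2.7,interpolation=cv2.INTER_CUBIC)[:,:,::-1])
E
```

```text
0.176 [ 0.5282 -0.0737  0.2112] [ 0.5925 -0.0646  0.1408] 0.09578106465454665 yaw 0.1410577010383827 lean 42.628416409465466 grip [ 0.5603 -0.0691  0.176 ]
0.18 [ 0.5295 -0.0737  0.2152] [ 0.5925 -0.0647  0.1448] 0.09501506337591617 yaw 0.14186172839118452 lean 42.12417307614772 grip [ 0.561  -0.0692  0.18  ]
0.184 [ 0.5307 -0.0738  0.2192] [ 0.5926 -0.0649  0.1488] 0.09425656887488189 yaw 0.14269495206349342 lean 41.61179319880121 grip [ 0.5617 -0.0693  0.184 ]
```

View pics/w1c.png

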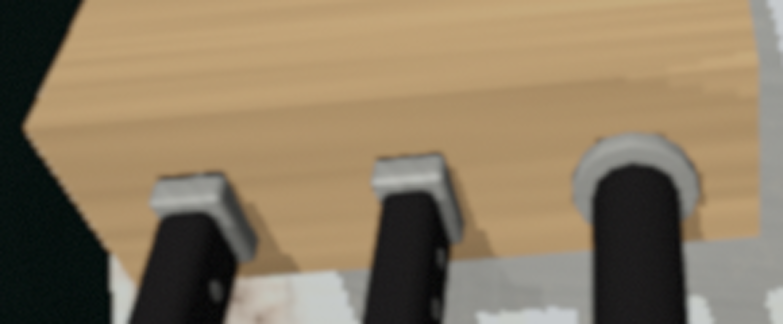

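In this crop, the rear top edge of the block runs from (83,137) to (356,118) in full-image pixels. The front edge runs from (123,194) to (356,178).

```bash
python3 - <<'E'
from h import *
np.set_printoptions(precision=4,suppress=True)
c=get_calibration("wrist");c["pose"]=np.load("w1pose.npy")
for a,b,z in[((83.1,137),(356.5,117.8),.163),((123,193.7),(355.7,177.8),.124)]:
    p,q=plane(c,*a,z),plane(c,*b,z);d=p-q;print(p,q,np.linalg.norm(d),"yaw",-np.arctan2(d[0],d[1]))
# middle of guard disc and bolsters (underside ~ face)
for u,v in[(309.8,152)]:print(plane(c,u,v,.142))
E
```

```text
[0.5938 0.0922 0.163 ] [ 0.6192 -0.096   0.163 ] 0.18986618641322117 yaw 0.13455383019431233
[0.5501 0.0869 0.124 ] [ 0.5759 -0.1021  0.124 ] 0.19066918466223604 yaw 0.13522509377866973
[ 0.5939 -0.0645  0.142 ]
```

```bash
python3 -m handwheel '[[1.5,0.7,0,0.035,0.5],[1.5,0.7,0,0.035,0.5],[0,0,0,0,0.5],[0,0,-3,0,0.5],[0,0,-3,0,0.5],[0,0,-3,0,0.5],[0,0,-2.4,0,0.5],[0,0,0,0,0.5],[0,0,0,0,0.5]]'
python3 - <<'E'
from h import *
from plant import readout, read_camera
import cv2
im=read_camera("wrist");s=readout.read_state()
print(s["tool_pos"],s["orientation"],s["force"])
cv2.imwrite("pics/w2.png",im[:,:,::-1])
E
```

```text
t: 3.02
tool_pos: [0.5607, -0.0684, 0.352]
orientation: [3.134, 0.216, 0.002]
force: [0.9, -0.4, 0.1]
opening: 0.0466
gripper_force: 0.0
[ 0.5609425  -0.06834879  0.35247413] [3.13342789 0.21640139 0.00342531] [0.16660882 0.49138525 0.51736673]
```

View pics/w2.png

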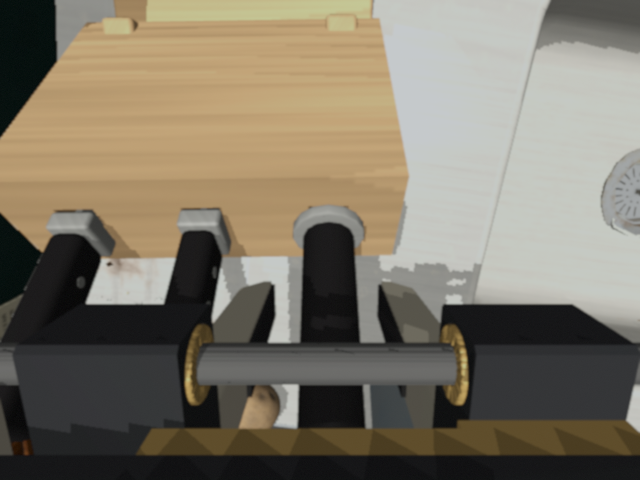

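The handle, centred at column 330, sits midway between the fingers, clear on both sides. Next I'll close and start drawing.

```bash
python3 -m handwheel '[[0,0,0,0,0.85],[0,0,0,0,0.85],[0,0,0,0,0.85],[0,0,0,0,0.85],[0,0,0,0,0.85]]' 40
python3 -m handwheel '[[-0.64,-0.09,0.77,0,0.85],[-0.64,-0.09,0.77,0,0.85],[-0.64,-0.09,0.77,0,0.85],[0,0,0,0,0.85]]'
```

```text
t: 3.7
tool_pos: [0.5608, -0.0679, 0.3511]
orientation: [3.134, 0.218, 0.001]
force: [-1.1, -0.9, 4.1]
opening: 0.024
gripper_force: 39.9
t: 4.2
tool_pos: [0.5411, -0.0706, 0.3748]
orientation: [3.134, 0.217, 0.001]
force: [0.5, -1.1, -0.1]
opening: 0.0238
gripper_force: 39.9
```

```bash
python3 -m handwheel '[[-0.96,-0.13,1.15,0,0.85],[-0.96,-0.13,1.15,0,0.85],[-0.96,-0.13,1.15,0,0.85],[-0.96,-0.13,1.15,0,0.85],[0,0,0,0,0.85]]'
python3 -m handwheel '[[-0.96,-0.13,1.15,0,0.85],[-0.96,-0.13,1.15,0,0.85],[-0.96,-0.13,1.15,0,0.85],[-0.96,-0.13,1.15,0,0.85],[-0.96,-0.13,1.15,0,0.85],[-0.64,-0.09,0.77,0,0.85],[0,0,0,0,0.85]]'
python3 - <<'E'
from plant import read_camera
import cv2,numpy as np
a=read_camera("side");b=read_camera("wrist")
cv2.imwrite("pics/s2.png",np.hstack([cv2.resize(a[120:340,220:460],None,fx=1.7,fy=1.7),cv2.resize(b,(392,374*1))[:374]])[:,:,::-1])
E
```

```text
t: 4.82
tool_pos: [0.5027, -0.0759, 0.4214]
orientation: [3.133, 0.217, 0.003]
force: [-0.2, -0.4, -1.7]
opening: 0.024
gripper_force: 39.9
t: 5.7
tool_pos: [0.4485, -0.0832, 0.4859]
orientation: [3.133, 0.217, 0.002]
force: [0.3, -0.9, -2.5]
opening: 0.0239
gripper_force: 39.9
```

View pics/s2.png

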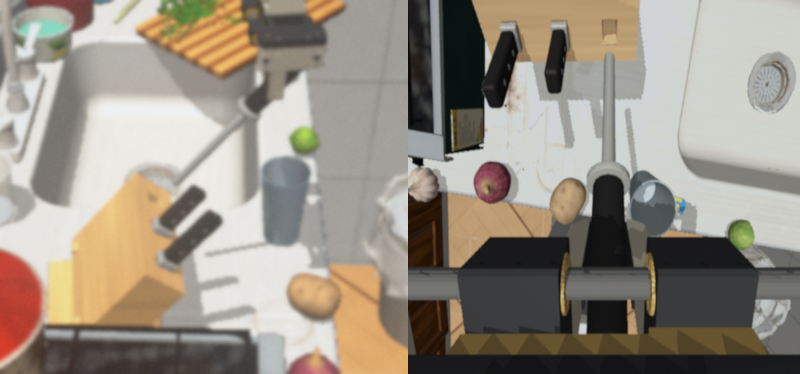

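The steel is out along its axis with low forces, and both knives are still in place. The rod still slopes at 50°, and the tool can't tilt. So I'll lay the rod near its tip over the fixed block's rear top edge and turn it level in the pads, moving the grip in an arc around that edge.

```bash
python3 -m handwheel '[[0,0,2.5,0,0.85],[2,0.3,0,0,0.85],[2,0.3,0,0,0.85],[2.15,0.3,0,0,0.85],[0,0,0,0,0.85],[0,0,-2,0,0.85],[0,0,-1,0,0.85],[0,0,0,0,0.85]]' 25
python3 -m handwheel '[[-0.3,0,-1,0,0.85],[-0.9,-0.15,-1,0,0.85],[-0.9,-0.15,-1,0,0.85],[-0.9,-0.15,-1.2,0,0.85],[-0.9,-0.1,-1.2,0,0.85],[0,0,0,0,0.85]]'
```

```text
t: 6.8
tool_pos: [0.5095, -0.0741, 0.4782]
orientation: [-3.133, -0.217, 0.004]
force: [0.7, 0.6, -1.7]
opening: 0.0245
gripper_force: 25.0
t: 7.55
tool_pos: [0.4706, -0.0796, 0.4255]
orientation: [-3.134, -0.217, 0.001]
force: [0.0, -0.6, -0.4]
opening: 0.0242
gripper_force: 25.0
```

```bash
python3 -m handwheel '[[-0.6,-0.1,-1.6,0,0.85],[-0.6,-0.1,-1.6,0,0.85],[-0.5,-0.05,-1.4,0,0.85],[-0.4,-0.05,-1.4,0,0.85],[0,0,0,0,0.85]]'
python3 -m handwheel '[[-0.2,0,-1,0,0.85],[-0.2,0,-1,0,0.85],[0,0,-0.9,0,0.85],[0,0,0,0,0.85],[0,0,0,0,0.85]]'
python3 -m handwheel '[[0,0,0,0,0.85],[0,0,0,0,0.85]]' 60
python3 - <<'E'
from plant import read_camera
import cv2,numpy as np
a=read_camera("side");b=read_camera("scene")
cv2.imwrite("pics/s3.png",np.hstack([cv2.resize(a[120:340,220:460],(400,367)),cv2.resize(b[120:340,230:470],(400,367))])[:,:,::-1])
E
```

```text
t: 8.18
tool_pos: [0.4495, -0.0825, 0.3645]
orientation: [-3.133, -0.218, 0.004]
force: [-0.0, -0.2, -0.8]
opening: 0.0242
gripper_force: 25.0
t: 8.8
tool_pos: [0.4462, -0.0826, 0.3371]
orientation: [-3.134, -0.218, 0.0]
force: [-0.6, -0.0, 0.1]
opening: 0.0243
gripper_force: 25.0
t: 9.05
tool_pos: [0.4463, -0.0826, 0.3374]
orientation: [3.134, 0.218, 0.001]
force: [-0.2, 0.0, -0.1]
opening: 0.0234
gripper_force: 60.0
```

View pics/s3.png

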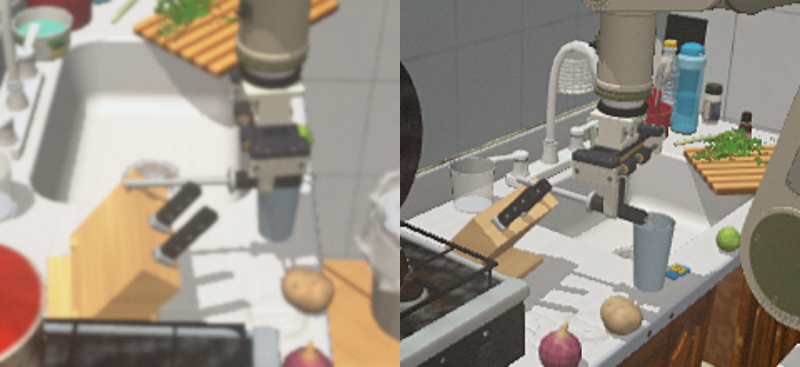

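The rod now looks level, resting on the block's edge, and the tumbler is untouched below the handle. Next I'll lift and carry it over the sink.

```bash
python3 -m handwheel '[[0,0,1,0,0.85],[0,0,2,0,0.85],[0,0,2,0,0.85],[0,0,2,0,0.85],[0,0,2,0,0.85],[0,0,1,0,0.85],[0,-1,0,0,0.85],[0,-2,0,0,0.85],[0,-2,0,0,0.85],[0.3,-2.5,0,0,0.85]]' 60
python3 -m handwheel '[[0.5,-2.5,0,0,0.85],[0.5,-2.5,0,0,0.85],[0.5,-2.5,0,0,0.85],[0.5,-2.5,0,0,0.85],[0.5,-2.5,0,0,0.85],[0.5,-2.5,0,0,0.85],[0.5,-2.5,0,0,0.85],[0.3,-2,0,0,0.85],[0,-1,0,0,0.85],[0,0,0,0,0.85]]'
python3 - <<'E'
from h import *
from plant import read_camera
import cv2
c=get_calibration("wrist");print(c["pose"].tolist())
a=read_camera("side");b=read_camera("wrist");k=read_camera("scene")
np.save("f.npy",np.stack([a,b,k]));np.save("fpose.npy",c["pose"])
cv2.imwrite("pics/s4.png",np.hstack([cv2.resize(a[60:280,180:420],(400,367)),cv2.resize(b,(400,300),interpolation=3)[np.r_[0:300,np.zeros(67,int)]]])[:,:,::-1])
E
```

```text
t: 10.4
tool_pos: [0.4489, -0.1586, 0.4359]
orientation: [-3.133, -0.218, 0.002]
force: [0.0, 0.4, -1.9]
opening: 0.0233
gripper_force: 60.0
t: 11.65
tool_pos: [0.4868, -0.3632, 0.436]
orientation: [-3.133, -0.216, 0.002]
force: [0.1, 0.0, -1.9]
opening: 0.0236
gripper_force: 60.0
[[0.13570980072300465, -0.9600351865634992, -0.24477600075928127, 0.5549107857040305], [-0.990747313861645, -0.13190546192161876, -0.03194853973466543, -0.35306102300058684], [-0.0016155691428785882, 0.24684689521083658, -0.9690531462521098, 0.41532720411066826], [0.0, 0.0, 0.0, 1.0]]
```

View pics/s4.png

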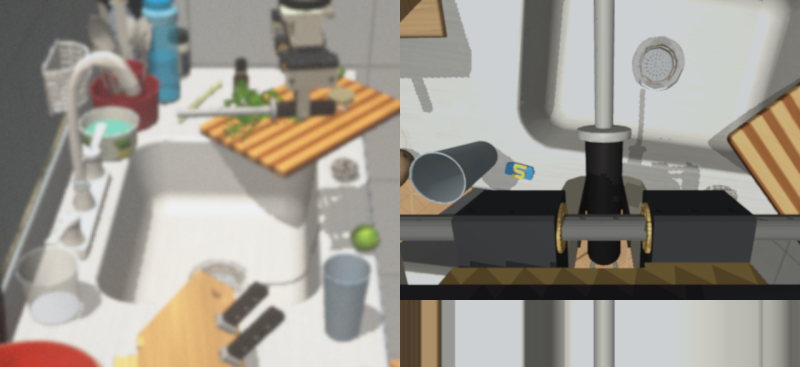

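The side view shows the steel level, with its tip at about (288,128) and guard at about (344,126). The wrist view shows the guard near the basin's robot-side rim, so I'll measure both.

```bash
python3 - <<'E'
from h import *
import cv2
np.set_printoptions(precision=4,suppress=True)
c=get_calibration("wrist");S=get_calibration("side");K=get_calibration("scene")
f=np.load("f.npy")
h=np.array([.9905,.1376,0]);G=np.array([.4868,-.3632,.269])
for n,d in(("guard",.052),("tip",.192)):
  for dz in(-.03,0,.03):
    p=G+h*d;p[2]+=dz*(d/.192); print(n,p,"side",proj(S,p),"scene",proj(K,p),"wrist",proj(c,p))
for u,v in[(480,238),(480,256),(400,232),(400,250),(210,100),(195,100)]:print((u,v),plane(c,u,v,0))
# profile of brightness down column 480 and along row 130 of wrist image
print(f[1][150:300:5,480].mean(1).astype(int)); print(f[1][130,150:300:5].mean(1).astype(int))
a=f[0][80:180,250:400];b=f[2][100:260,270:470]
cv2.imwrite("pics/s5.png",np.vstack([cv2.resize(a,(600,400),interpolation=2)[80:260],cv2.resize(b,(600,480)),])[:600,:,::-1])
E
```

```text
guard [ 0.5383 -0.356   0.2609] side [338.7252 126.2319] scene [386.7952 178.0252] wrist [330.9313 191.5684]
guard [ 0.5383 -0.356   0.269 ] side [338.7464 123.2842] scene [387.0228 175.4684] wrist [331.1737 193.9884]
guard [ 0.5383 -0.356   0.2771] side [338.7677 120.3125] scene [387.2515 172.8996] wrist [331.4435 196.6824]
tip [ 0.677  -0.3368  0.239 ] side [282.9919 137.1857] scene [345.9574 176.9037] wrist [ 331.2317 -201.6506]
tip [ 0.677  -0.3368  0.269 ] side [282.2284 126.4033] scene [346.4276 167.8398] wrist [ 332.4778 -291.5468]
tip [ 0.677  -0.3368  0.299 ] side [281.4414 115.2901] scene [346.9056 158.6256] wrist [ 334.5918 -444.0528]
(480, 238) [ 0.482 -0.532  0.   ]
(480, 256) [ 0.4619 -0.5368  0.    ]
(400, 232) [ 0.4766 -0.4439  0.    ]
(400, 250) [ 0.4565 -0.4477  0.    ]
(210, 100) [ 0.5841 -0.2296  0.    ]
(195, 100) [ 0.582  -0.2146  0.    ]
[206 206 205 205 205 205 205 205 205 205 205 205 205 201 196 187 172 138
 121 123 121 122 122 134 183 192 177 197 198 201]
[207 207 207 207 207 207 207 207 151  82  81  80  80  80  79  80  79  92
 113 122 157 187 201 206 207 207 207 207 207 207]
```

View pics/s5.png

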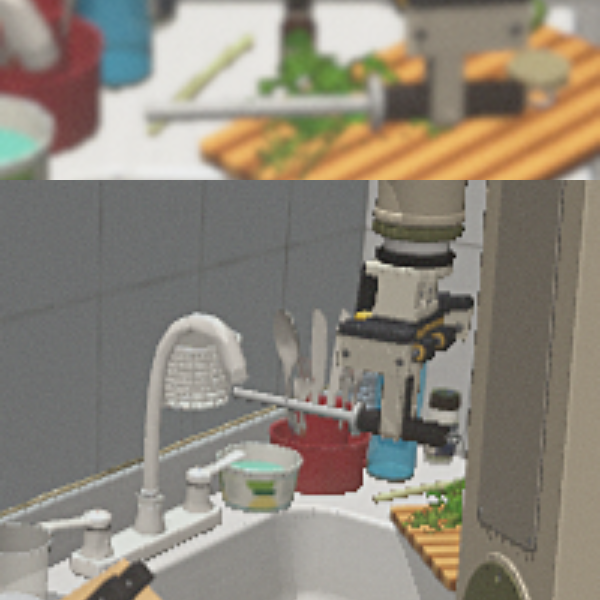

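Both views agree that the steel is level to about 1° at z ≈ 0.27. The guard is at x ≈ 0.53 and the tip at x ≈ 0.67, while the basin's robot-side edge is at about 0.455 and the tap starts at about 0.725. It is well inside the basin, so I'll hold still, check for drift and hand in.

```bash
python3 -m handwheel '[[0,0,0,0,0.85],[0,0,0,0,0.85],[0,0,0,0,0.85],[0,0,0,0,0.85],[0,0,0,0,0.85],[0,0,0,0,0.85],[0,0,0,0,0.85],[0,0,0,0,0.85]]' 60
python3 - <<'E'
import numpy as np
from plant import read_camera, job
a=read_camera("side");f=np.load("f.npy")[0]
d=np.abs(a[100:150,270:350].astype(int)-f[100:150,270:350]).max(2);print(np.percentile(d,[50,95,100]))
if np.percentile(d,95)<40: print(job.close_job())
E
```

```text
t: 12.8
tool_pos: [0.4872, -0.3626, 0.437]
orientation: [3.134, 0.218, 0.0]
force: [0.5, -0.4, -2.1]
opening: 0.0239
gripper_force: 60.0
[ 2. 10. 41.]
the job is handed in; nothing more can be done
None
```

The job is handed in: the honing steel is out of the block and held still by its handle over the sink, level to about 1° and about 27 cm above the worktop, with its rod and guard inside the basin and its tip about 6 cm short of the tap; I turned it level by resting its rod on the block's rear edge, and the knives and other items looked undisturbed in the pictures.

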